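# Set the heel-stop bracket of the boot jig

### The job

The slotted heel-stop bracket on the boot jig is loose: slide it along its slots until it pushes the little sprung pin fully home and rests against the end of the setting screw, which marks the customer's sole length; press gently, the block that holds the screw must not shift. Then turn the wing knob clockwise until the bracket is firmly clamped there, and let go.

Things in the scene. Friction and masses are not known exactly. Their poses are not given: they have to be found in the camera images.
- bed: The jig's dark steel bed plate, fixed to the bench, 130 mm (x) x 330 mm (y, from -150 to +180) x 12 mm. Origin on the bench; +y is the way the bracket slides to the stop block, z up. A guide bolt stands at (-22, -25) mm (head 18 mm across, its top 25 mm above the bench), the clamping bolt with the wing knob at (22, 25) mm.
- bracket: Loose steel bracket on the bed, 0.6 to 1 kg: plate 90 (x) x 175 (y) x 6 mm with two slots along y round the two bolts (8 mm in 10 mm slots), which keep it down and square within 0.04 rad. Slides with 3 to 7 N. Origin on its underside, 12 mm above the bench; +y as the bed's; front edge at y = +80 mm. At the tail, y = -95 to -85, stands a flange 90 mm wide, 10 thick, to pinch.
- upright_top (a point): Middle of the top edge of the bracket's upright tail flange (10 mm thick along y), 64 mm above the bench, 46 mm above the plate; axes as the bracket's. Pinch the flange across its thickness from above; no ribs within 30 mm of its middle.
- nose (a point): Point of the bracket's front that meets the pin and the screw: middle of the front face of a lip 30 mm wide, 18 mm high, 9 mm above the bed; axes as the bracket's.
- stop_face (a point): Face (looking to -y) of the steel stop block ahead of the bracket, on the screw's axis, 9 mm above the bed; axes as the bed's. Block 24 x 30 x 24 mm, held by friction: a push over 10 N shifts it. From this face the setting screw, 11 mm thick, stands out to -y by 4 to 32 mm, set for each customer and NOT measured: find its end by feel, by the pin or by eye.
- pin (a joint): How far the sprung pin in the end of the setting screw is pushed in, m: 0 = standing out 4 mm, 0.004 = fully home, flush with the screw's end. Pin 5 mm thick; it resists with only 0.4 to 1.2 N and springs out again if the bracket backs off. The screw behind it is solid.
- wing (a joint): Turn of the wing knob in rad: grows clockwise seen from above; 0 is loose, end stop at 1.9. The washer under it comes down 2 mm per rad and meets the bracket's plate at about 0.75; from there it turns more stiffly. It stays where it is left (friction 0.15 N m). From 1.4 on the bracket is firmly clamped.
- wing_grip (a point): Middle of the wing of the knob: a bar 50 mm long (its own x axis), 12 mm thick (its own y axis), 20 mm high; this point is 50 mm above the bench, the bar's top 60 mm. The point turns with the knob; at joint value 0 its axes are those of the bed.
- washer: Steel washer under the wing knob, 26 mm across, 4 mm thick, round the clamping bolt; origin in the middle of its underside. It does not turn; it goes down as the knob is tightened and clamps the bracket's plate.
- jar: Bystander: clear screw-top jar, 52 mm across, 65 mm high, standing beyond the bed; origin under its base. Leave it alone.
- spare_bolt: Bystander: small steel bolt standing on its head beside the bed, 36 mm high; origin under its head. Leave it alone.
- screwdriver: Bystander: screwdriver, 200 mm, lying beside the bed on the robot's side. Leave it alone.
There are look-alikes about, which are no part of the job. Leave any red or turquoise look-alike of the bracket alone.

How it is judged:
By the outcome, as a careful person would: the job done as asked, in the order asked, and still so for the second after the job is handed in, with the robot touching nothing.
It also fails if it takes over 59 s, if anything falls off the work surface, if the arm or the gripper's body presses on something with over 40 N, if the wrist force passes 120 N, or if a joint passes its speed limit or range.

### The arm

A 6-joint arm with a two-finger parallel gripper is mounted at the origin on the work surface. World frame = base frame: x ahead of the robot, y to its left, z up, the work surface at z = 0. Lengths are in m, angles in degrees, forces in N, time in s.
With the tool pointing down it reaches from about 0.3 to 0.95 m from the base axis. Payload 3.1 kg.
Tool frame: the origin (TCP) lies between the finger pads; the fingertips stand 22 mm ahead of it and the grasp point (between the pads) lies 3 mm ahead of it (r.finger_overhang is the distance from the TCP to the fingertips, in m); z points along the fingers, y is the line along which they close (so a half turn about z gives the same grasp; the last joint's range is limited). The gripper opens to 85 mm and grips with 20 to 120 N. Pads are 22 mm wide; open, the fingers measure 114 mm over their backs; the gripper's body (76 mm by 85 mm) begins 54 mm behind the grasp point. The pads swing forward as they close: fully open they stand 13 mm farther back than shut.
Start: joints at [70.376, 17.653, 93.61, -0, 68.738, -3.994], TCP at [0.168, 0.602, 0.231] pointing down, gripper open.
Joint ranges: [-175.34, 175.34], [-45.06, 112.39], [2.9, 150.54], [-68.45, 248.45], [3.09, 151.38], [-168.51, 168.51]. Speed limits (degrees/s): [159.86, 159.86, 180, 180, 180, 180].

### API

Orientations are given as a 3x3 rotation matrix whose columns are the frame's x, y, z axes.
In Python, from cell import observe, optics, job_done, r gives the robot as it stands.
- The arm moves only by the tool send_rows, never from a script. Its argument "plan" is a list of rows, each a list of 2 entries, a list of its own where there are three numbers: the shift along the world's x, y, z as a fraction of full scale, then the turn, a rotation vector about the world's x, y, z as a fraction of full scale. In form: [[[tx, ty, tz], [wx, wy, wz]], ...]. A call has 1 to 10 rows; each row is the pose to reach, as a shift and turn from the pose commanded when the call began; what a row does not reach only later rows make up. Full scale, the value 1, is 100 mm for a shift and pi/2 rad for a turn. A row lasts 1/8 s, in which the tool goes at most 62.5 mm and 10.7 degrees, less where a joint would pass 70% of its speed; a pose out of reach is approached as far as the arm can. A call with a number of a shift or a turn outside -1 to 1 is refused whole. A call with a gripper value outside its range is refused whole. "grip" is the closure in counts, from 0 (fully open) to 255 (shut), set as the call begins (left out, the last holds). The fingers move at their own pace and stop on an object; "squeeze" is the grip in N (left out, the last holds). Time passes only in rows, so rows that repeat a pose let the fingers close. It gives the time, the measured TCP pose, the force, the opening and the grip force at its end, in the units of the state.
- observe(): the state, without advancing time (a new reading comes with each control period).
- optics.camera(name): name is "scene" or "top"; returns the picture (384x512x3 uint8, red, green, blue); there is no depth.
- optics.get_calibration(name): a dict with "vertical_fov" (degrees; the focal length in pixels is half the picture's height over the tangent of half this angle, whatever the lens; pixels are square), "cx", "cy" (the principal point, pixels), "R" (3x3) and "t" (3): a world point X has camera coordinates R X + t. Camera axes: x right, y down, z forward; pixel columns grow to the right and rows downward; lengths in m; the calibration is good to about 2 mm. A picture is of the moment at which its call begins. get_calibration takes no time and is no camera call.
- job_done(): hands the job in; it is judged then, once.
The state is a dict: "time_s": time; "q": joint angles; "joint_velocities": joint speeds; "effort": joint torques, N m; "ee_pos": TCP position; "orientation": TCP orientation; "ft_force": force on the tool from outside, world axes, zero at the start; "wrist_torque": the same for the moment, N m; "opening": finger opening in m; "grasp_force": force on a finger pad.
Only numpy, scipy, OpenCV 4.12 (cv2) and the standard library are available. Lean on these libraries where they do the work, as an engineer would, in place of code of your own. Each camera call takes 0.05 s, during which the arm holds its last target. There are 200 camera calls.

## Working session

There is one attempt and no reset: what is moved stays moved. The work goes in short steps, Python scripts to look and compute and a tool call to move; the robot and the scene stay as the last step left them, time stands still between calls to the robot, and variables do not carry over. Pictures are saved under pics/ and viewed, at most 10 in all, crops included, and the job is handed in when it is done.

Besides the shell and the picture viewer there is one more tool, called after "Emit:" by a JSON object that holds its "op" and its "data", one argument or row to a line. send_rows: Moves the arm, as the interface text tells. Its arguments: {"type":"object","properties":{"plan":{"type":"array","items":{"type":"array"}},"grip":{"type":"number"},"squeeze":{"type":"number"}},"required":["plan"]}

```bash
mkdir -p pics; python3 - <<'E'
from cell import observe, optics, r
import cv2,numpy as np
for n in("scene","top"):
    im=optics.camera(n); cv2.imwrite(f"pics/{n}0.png",cv2.resize(im[:,:,::-1],(800,600),interpolation=cv2.INTER_CUBIC)); np.save(n+"0.npy",im)
    c=optics.get_calibration(n); print(n,c['vertical_fov'],c['cx'],c['cy'],np.round(c['R'],4).tolist(),np.round(c['t'],4), -np.array(c['R']).T@c['t'])
s=observe();print(s['ee_pos'],s['orientation'],s['ft_force'],s['opening'],s['time_s'])
E
```

```text
scene 50.04424800472757 252.69348207121814 191.4658377341556 [[-0.5084, 0.8611, -0.0007], [0.6147, 0.3624, -0.7006], [-0.6031, -0.3566, -0.7135]] [ 0.2433 -0.29    1.2326] [1.0453064  0.33509838 0.67642107]
top 48.86788186909724 258.5606719472948 191.5392406513383 [[-0.0235, -0.9997, 0.0074], [-0.9946, 0.0226, -0.1012], [0.101, -0.0098, -0.9948]] [0.0409 0.5129 0.9446] [0.41575417 0.03853997 0.99133324]
[0.16815842 0.60117595 0.22955102] [[-9.63018414e-01  2.69434611e-01 -7.23785371e-04]
 [ 2.69435530e-01  9.63016442e-01 -1.95656352e-03]
 [ 1.69851281e-04 -2.07922019e-03 -9.99997824e-01]] [-0.3998024   0.1127707   0.74796341] 0.08579682758146112 0.1
```

View pics/scene0.png

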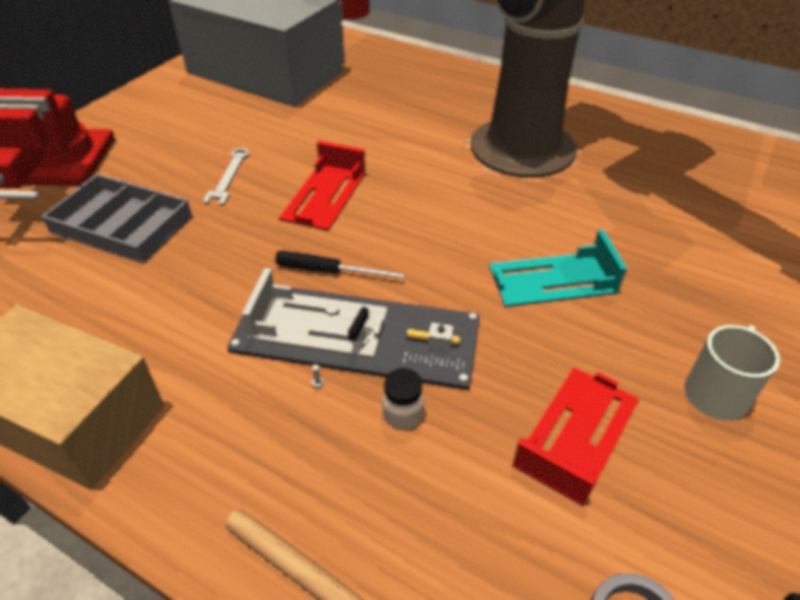

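View pics/top0.png

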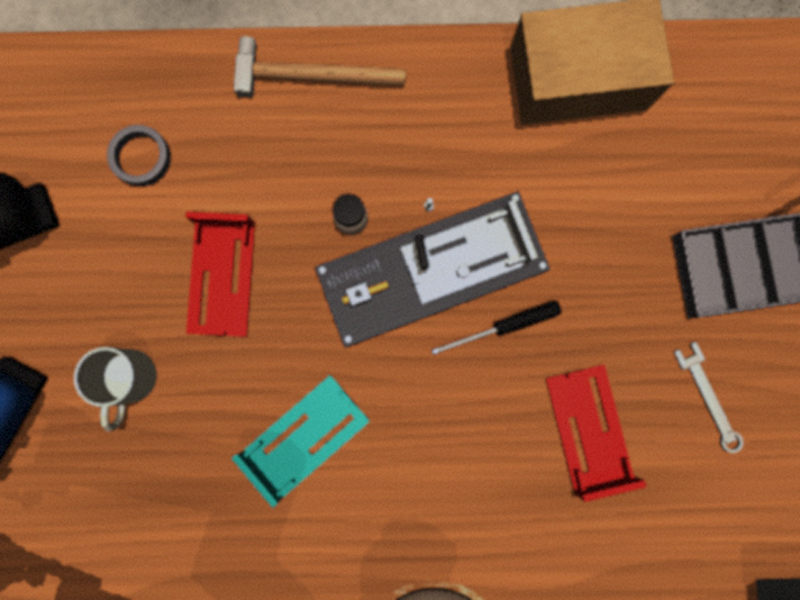

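The scene view shows the bed with the off-white bracket. Its flange is at about (262,295), the black wing at (358,322) and the yellow screw at (430,336). In the top view the bed corners are near (320,265), (518,193), (548,268) and (348,346), with the flange at (518,230) and the wing at (420,252). I'll take closer crops next.

```bash
cat > h.py <<'E'
import numpy as np,cv2
from cell import observe,optics,r
def ray(n,p):
    c=optics.get_calibration(n);R=np.array(c['R']);t=np.array(c['t']);f=192/np.tan(np.radians(c['vertical_fov']/2))
    d=R.T@np.array([(p[0]-c['cx'])/f,(p[1]-c['cy'])/f,1]);return -R.T@t,d
def onz(n,p,z):
    o,d=ray(n,p);return o+d*(z-o[2])/d[2]
def proj(n,X):
    c=optics.get_calibration(n);f=192/np.tan(np.radians(c['vertical_fov']/2));x=np.array(c['R'])@X+c['t'];return f*x[:2]/x[2]+[c['cx'],c['cy']]
def crop(im,x0,y0,w,h,k,fn):
    cv2.imwrite(fn,cv2.resize(im[y0:y0+h,x0:x0+w,::-1],None,fx=k,fy=k,interpolation=cv2.INTER_CUBIC))
E
python3 - <<'E'
from h import *
a=np.load("top0.npy");b=np.load("scene0.npy")
crop(a,200,118,156,110,5,"pics/tc.png");crop(b,142,165,170,90,4.7,"pics/sc.png")
for n,im in(("top",a),("scene",b)):
    h=cv2.cvtColor(im,cv2.COLOR_RGB2HSV)
    m=(h[...,1]<90).astype(np.uint8); 
    k,l,s,c=cv2.connectedComponentsWithStats(m)
    i=l[175,240] if n=="top" else l[205,290]
    cnt=max(cv2.findContours((l==i).astype(np.uint8),0,2)[0],key=cv2.contourArea)
    q=cv2.approxPolyDP(cv2.convexHull(cnt),4,True)[:,0]
    print(n,s[i],[(p.tolist(),np.round(onz(n,p,.012),3).tolist()) for p in q])
E
```

```text
top [ 202  123  149   99 7429] [([332, 125], [0.67, -0.149, 0.012]), ([350, 172], [0.556, -0.186, 0.012]), ([220, 220], [0.451, 0.12, 0.012]), ([202, 171], [0.566, 0.16, 0.012])]
scene [ 146  172  160  102 7683] [([146, 221], [0.674, -0.147, 0.012]), ([169, 172], [0.529, -0.201, 0.012]), ([305, 201], [0.45, 0.118, 0.012]), ([299, 247], [0.571, 0.162, 0.012]), ([262, 273], [0.661, 0.128, 0.012])]
```

View pics/tc.png

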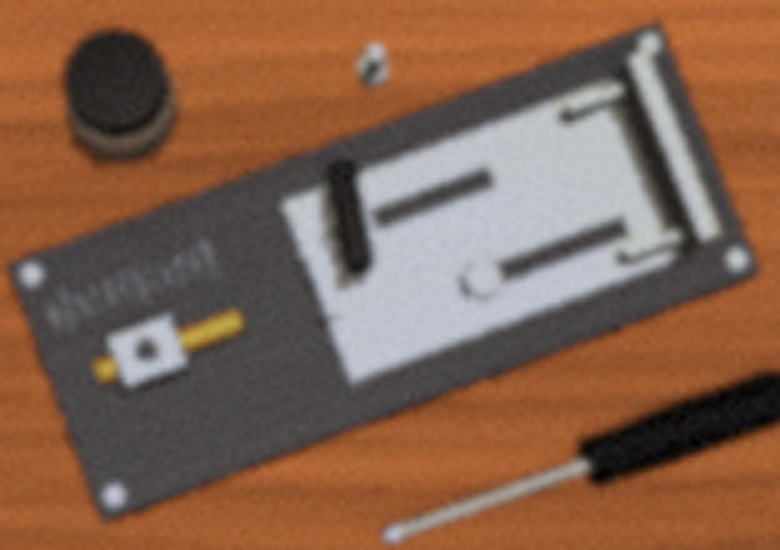

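View pics/sc.png

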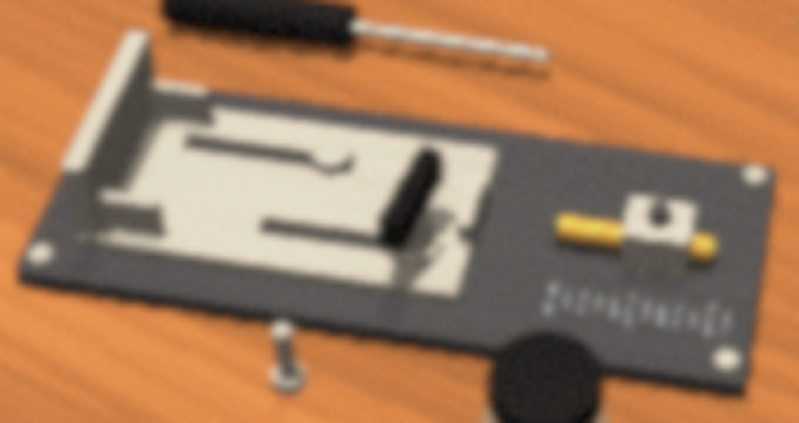

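The crops show these features. In the top crop the flange top strip runs (645,55)–(708,238), the wing bar (343,165)–(357,270), and the screw end is at (240,322). In the scene crop the flange top runs (138,38)–(75,165), the wing (430,155)–(395,240), and the screw end is at (560,226).

```bash
python3 - <<'E'
from h import *
T=lambda p:((p[0]+.5)/5-.5+200,(p[1]+.5)/5-.5+118)
S=lambda p:((p[0]+.5)/4.7-.5+142,(p[1]+.5)/4.7-.5+165)
def tri(p,q):
    o1,d1=ray("top",T(p));o2,d2=ray("scene",S(q));d1/=np.linalg.norm(d1);d2/=np.linalg.norm(d2)
    k=np.linalg.lstsq(np.c_[d1,-d2],o2-o1,rcond=None)[0];a=o1+k[0]*d1;b=o2+k[1]*d2;return (a+b)/2,a-b
c=[onz("top",T(p),.012)[:2] for p in((8,266),(658,22),(758,268),(105,519))]
cs=[onz("scene",S(p),.012)[:2] for p in((745,385),(20,272),(775,165))]
print(np.round(c,4).tolist(),np.round(cs,4).tolist())
c=np.array(c);y=c[0]+c[3]-c[1]-c[2];y/=np.linalg.norm(y);x=np.array([y[1],-y[0]]);O=c.mean(0)-.015*y
print("bed",O,y,np.degrees(np.arctan2(y[1],y[0])))
L=lambda P:np.round(1e3*np.array([(P[:2]-O)@x,(P[:2]-O)@y]),1)
for n,p in(("fl1",(645,55)),("fl2",(708,238))):
    P=onz("top",T(p),.064);print(n,P,L(P))
for p in((138,38),(75,165)): P=onz("scene",S(p),.064);print("fl scene",P,L(P))
for p in((343,165),(357,270)): P=onz("top",T(p),.057);print("wing",P,L(P))
for p in((430,155),(395,240)): P=onz("scene",S(p),.058);print("wing sc",P,L(P))
P=onz("top",T((241,322)),.021);print("screw",L(P));P=onz("scene",S((558,226)),.021);print("screw",L(P))
for p in((283,203),(353,382)): P=onz("top",T(p),.018);print("front",L(P))
print("wing nominal",O+x*.022+y*.025)
E
```

```text
[[0.5669, 0.1619], [0.677, -0.1473], [0.5581, -0.1894], [0.4478, 0.1183]] [[0.5685, 0.1633], [0.677, -0.1444], [0.4452, 0.119]]
bed [ 0.56751832 -0.02824485] [-0.33647869  0.94169108] 109.66248116964437
fl1 [ 0.6481336  -0.13093499  0.064     ] [  41.4 -123.8]
fl2 [ 0.56453756 -0.15562896  0.064     ] [ -45.7 -119. ]
fl scene [ 0.56885471 -0.15401924  0.064     ] [ -41.1 -118.9]
fl scene [ 0.6469301  -0.12667129  0.064     ] [  41.7 -119.4]
wing [0.60244924 0.00555224 0.057     ] [44.3 20.1]
wing [5.54710133e-01 5.27881431e-04 5.70000000e-02] [-2.4 31.4]
wing sc [5.58615104e-01 2.95723153e-05 5.80000000e-02] [ 1.1 29.6]
wing sc [0.60815914 0.01398045 0.058     ] [52.5 26.1]
screw [-1.3 87.1]
screw [-0.7 87.2]
front [44.4 48.8]
front [-45.6  48.6]
wing nominal [0.57982355 0.00269996]
```

Emit:
{"op": "send_rows", "data": {
  "plan": [
    [[0.275,-0.465,0],[0,0,0.05]],
    [[0.55,-0.93,0],[0,0,0.1]]
  ],
  "grip": 0,
  "squeeze": 25
}}

```text
time_s: 0.35
ee_pos: [0.2235, 0.5077, 0.2298]
orientation: [[-0.994, 0.111, -0.0], [0.111, 0.994, -0.001], [0.0, -0.001, -1.0]]
ft_force: [0.3, 0.2, 0.2]
opening: 0.0854
grasp_force: 0.0
```

Emit:
{"op": "send_rows", "data": {
  "plan": [
    [[0.275,-0.465,0],[0,0,0.05]],
    [[0.55,-0.93,0],[0,0,0.1]]
  ]
}}

```text
time_s: 0.6
ee_pos: [0.2788, 0.4141, 0.2302]
orientation: [[-0.999, -0.045, -0.0], [-0.045, 0.999, -0.001], [0.0, -0.001, -1.0]]
ft_force: [0.3, 0.7, -0.1]
opening: 0.0857
grasp_force: 0.0
```

Emit:
{"op": "send_rows", "data": {
  "plan": [
    [[0.275,-0.465,0],[0,0,0.05]],
    [[0.55,-0.93,0],[0,0,0.1]]
  ]
}}

```text
time_s: 0.85
ee_pos: [0.3338, 0.3212, 0.2304]
orientation: [[-0.98, -0.2, -0.0], [-0.2, 0.98, -0.0], [0.0, -0.0, -1.0]]
ft_force: [1.1, -0.1, 0.6]
opening: 0.0851
grasp_force: 0.0
```

Emit:
{"op": "send_rows", "data": {
  "plan": [
    [[0.275,-0.465,0],[0,0,0.046]],
    [[0.55,-0.93,0],[0,0,0.092]]
  ]
}}

```text
time_s: 1.1
ee_pos: [0.3888, 0.2282, 0.2304]
orientation: [[-0.941, -0.339, -0.0], [-0.339, 0.941, -0.0], [0.0, 0.0, -1.0]]
ft_force: [1.0, 0.3, -0.1]
opening: 0.0851
grasp_force: 0.0
```

Emit:
{"op": "send_rows", "data": {
  "plan": [
    [[0.275,-0.465,0],[0,0,0]],
    [[0.55,-0.93,0],[0,0,0]]
  ]
}}

```text
time_s: 1.35
ee_pos: [0.4438, 0.1352, 0.2305]
orientation: [[-0.942, -0.336, -0.0], [-0.336, 0.942, 0.0], [-0.0, 0.0, -1.0]]
ft_force: [0.5, 1.3, 0.0]
opening: 0.0854
grasp_force: 0.0
```

Emit:
{"op": "send_rows", "data": {
  "plan": [
    [[0.275,-0.465,0],[0,0,0]],
    [[0.55,-0.93,0],[0,0,0]]
  ]
}}

```text
time_s: 1.6
ee_pos: [0.4988, 0.0423, 0.2304]
orientation: [[-0.942, -0.336, -0.0], [-0.336, 0.942, 0.0], [0.0, 0.0, -1.0]]
ft_force: [0.5, 0.6, -1.1]
opening: 0.0854
grasp_force: 0.0
```

Emit:
{"op": "send_rows", "data": {
  "plan": [
    [[0.275,-0.465,0],[0,0,0]],
    [[0.55,-0.93,0],[0,0,0]]
  ]
}}

```text
time_s: 1.85
ee_pos: [0.5538, -0.0507, 0.2302]
orientation: [[-0.942, -0.336, -0.001], [-0.336, 0.942, 0.0], [0.0, 0.001, -1.0]]
ft_force: [0.9, 0.3, 0.1]
opening: 0.0851
grasp_force: 0.0
```

Emit:
{"op": "send_rows", "data": {
  "plan": [
    [[0.275,-0.465,0],[0,0,0]],
    [[0.54,-0.92,-0.2],[0,0,0]],
    [[0.54,-0.92,-0.5],[0,0,0]],
    [[0.54,-0.92,-0.5],[0,0,0]],
    [[0.54,-0.92,-0.5],[0,0,0]]
  ]
}}

```text
time_s: 2.48
ee_pos: [0.6074, -0.1407, 0.181]
orientation: [[-0.942, -0.337, -0.0], [-0.337, 0.942, 0.0], [0.0, 0.0, -1.0]]
ft_force: [0.5, 0.3, 0.1]
opening: 0.0855
grasp_force: 0.0
```

Emit:
{"op": "send_rows", "data": {
  "plan": [
    [[0,0,-0.4],[0,0,0]],
    [[0,0,-0.8],[0,0,0]],
    [[0,0,-1.0],[0,0,0]],
    [[0,0,-1.0],[0,0,0]]
  ]
}}

```text
time_s: 2.98
ee_pos: [0.6068, -0.1404, 0.0801]
orientation: [[-0.941, -0.337, -0.002], [-0.337, 0.941, 0.001], [0.002, 0.001, -1.0]]
ft_force: [0.1, 0.7, -0.8]
opening: 0.0854
grasp_force: 0.0
```

Emit:
{"op": "send_rows", "data": {
  "plan": [
    [[0,0,-0.13],[0,0,0]],
    [[0,0,-0.26],[0,0,0]],
    [[0,0,-0.26],[0,0,0]],
    [[0,0,-0.26],[0,0,0]]
  ]
}}

```text
time_s: 3.48
ee_pos: [0.6076, -0.1412, 0.0548]
orientation: [[-0.942, -0.336, 0.0], [-0.336, 0.942, -0.0], [-0.0, -0.0, -1.0]]
ft_force: [0.2, 0.2, -0.2]
opening: 0.0854
grasp_force: 0.0
```

Emit:
{"op": "send_rows", "data": {
  "plan": [
    [[0,0,0],[0,0,0]],
    [[0,0,0],[0,0,0]],
    [[0,0,0],[0,0,0]],
    [[0,0,0],[0,0,0]],
    [[0,0,0],[0,0,0]],
    [[0,0,0],[0,0,0]],
    [[0,0,0],[0,0,0]],
    [[0,0,0],[0,0,0]]
  ],
  "grip": 255,
  "squeeze": 30
}}

```text
time_s: 4.47
ee_pos: [0.6077, -0.1414, 0.0549]
orientation: [[-0.942, -0.336, 0.001], [-0.336, 0.942, -0.0], [-0.0, -0.001, -1.0]]
ft_force: [0.2, -2.1, 1.3]
opening: 0.009
grasp_force: 32.7
```

Emit:
{"op": "send_rows", "data": {
  "plan": [
    [[-0.017,0.047,0],[0,0,0]],
    [[-0.034,0.094,0],[0,0,0]],
    [[-0.05,0.141,0],[0,0,0]],
    [[-0.067,0.188,0],[0,0,0]],
    [[-0.084,0.235,0],[0,0,0]]
  ]
}}

```text
time_s: 5.1
ee_pos: [0.5992, -0.1175, 0.0549]
orientation: [[-0.942, -0.337, 0.001], [-0.337, 0.942, -0.001], [-0.0, -0.001, -1.0]]
ft_force: [2.3, -4.4, -0.9]
opening: 0.009
grasp_force: 32.6
```

Emit:
{"op": "send_rows", "data": {
  "plan": [
    [[-0.003,0.009,0],[0,0,0]],
    [[-0.007,0.019,0],[0,0,0]],
    [[-0.01,0.028,0],[0,0,0]]
  ]
}}

```text
time_s: 5.48
ee_pos: [0.5983, -0.115, 0.0549]
orientation: [[-0.942, -0.337, 0.001], [-0.337, 0.942, -0.001], [-0.001, -0.001, -1.0]]
ft_force: [1.8, -5.0, 0.2]
opening: 0.0085
grasp_force: 32.6
```

```bash
python3 - <<'E'
from h import *
s=observe();print(s['ee_pos'],s['ft_force'],s['opening'])
a=optics.camera("top");b=optics.camera("scene")
A=cv2.resize(a[150:220,210:310,::-1],None,fx=5,fy=5,interpolation=2);B=cv2.resize(b[180:240,200:300,::-1],None,fx=5,fy=5,interpolation=2)
cv2.imwrite("pics/near1.png",np.vstack([A,B[:250]]))
E
```

```text
[ 0.59831978 -0.11501464  0.05487793] [ 1.79760804 -4.97216497  0.17506899] 0.008478649882955179
```

View pics/near1.png

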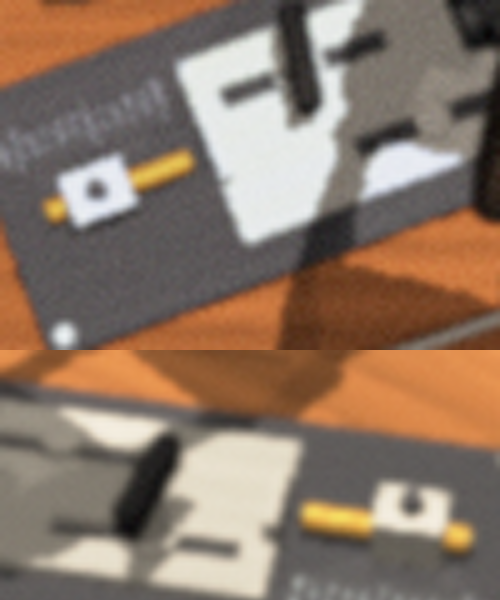

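The top half of the picture shows the screw end at (193,160) and the bracket front at about (212,155), so a gap of roughly 9 mm remains, pin included. I'll approach slowly.

Emit:
{"op": "send_rows", "data": {
  "plan": [
    [[-0.003,0.009,0],[0,0,0]],
    [[-0.007,0.019,0],[0,0,0]],
    [[-0.01,0.028,0],[0,0,0]],
    [[-0.0135,0.038,0],[0,0,0]]
  ]
}}

```text
time_s: 6.08
ee_pos: [0.597, -0.1113, 0.0549]
orientation: [[-0.942, -0.336, 0.001], [-0.336, 0.942, -0.001], [-0.001, -0.001, -1.0]]
ft_force: [1.9, -4.5, 0.4]
opening: 0.0087
grasp_force: 32.6
```

Emit:
{"op": "send_rows", "data": {
  "plan": [
    [[-0.0017,0.0047,0],[0,0,0]],
    [[-0.0034,0.0094,0],[0,0,0]]
  ]
}}

```text
time_s: 6.32
ee_pos: [0.5966, -0.1103, 0.0549]
orientation: [[-0.942, -0.336, 0.001], [-0.336, 0.942, -0.001], [-0.0, -0.001, -1.0]]
ft_force: [0.8, -5.1, 0.5]
opening: 0.0088
grasp_force: 32.6
```

Emit:
{"op": "send_rows", "data": {
  "plan": [
    [[-0.0017,0.0047,0],[0,0,0]],
    [[-0.0034,0.0094,0],[0,0,0]]
  ]
}}

```text
time_s: 6.58
ee_pos: [0.5963, -0.1095, 0.0549]
orientation: [[-0.942, -0.336, 0.001], [-0.336, 0.942, -0.001], [-0.001, -0.001, -1.0]]
ft_force: [2.4, -4.9, -0.4]
opening: 0.0091
grasp_force: 32.6
```

Emit:
{"op": "send_rows", "data": {
  "plan": [
    [[-0.0008,0.0024,0],[0,0,0]],
    [[-0.0017,0.0047,0],[0,0,0]]
  ]
}}

```text
time_s: 6.82
ee_pos: [0.5962, -0.1091, 0.0549]
orientation: [[-0.942, -0.336, 0.001], [-0.336, 0.942, -0.001], [-0.001, -0.001, -1.0]]
ft_force: [1.9, -5.6, -0.5]
opening: 0.009
grasp_force: 32.6
```

Emit:
{"op": "send_rows", "data": {
  "plan": [
    [[-0.0008,0.0024,0],[0,0,0]],
    [[-0.0017,0.0047,0],[0,0,0]]
  ]
}}

```text
time_s: 7.08
ee_pos: [0.5961, -0.1087, 0.0549]
orientation: [[-0.942, -0.336, 0.001], [-0.336, 0.942, -0.001], [-0.001, -0.001, -1.0]]
ft_force: [2.2, -4.9, -0.5]
opening: 0.0086
grasp_force: 32.6
```

```bash
python3 - <<'E'
from h import *
F=[];a=0
for i in range(6): a=a+optics.camera("top").astype(float);F.append(observe()['ft_force'])
print(np.mean(F,0),np.std(F,0),observe()['ee_pos'])
a=(a/6).astype(np.uint8)
b=np.mean([optics.camera("scene") for i in range(5)],0).astype(np.uint8)
A=cv2.resize(a[165:200,215:275,::-1],None,fx=8,fy=8,interpolation=2);B=cv2.resize(b[195:235,240:300,::-1],None,fx=8,fy=8,interpolation=2)
cv2.imwrite("pics/near2.png",np.vstack([A,B]))
E
```

```text
[ 2.14340303 -5.39065144  0.0503467 ] [0.57909482 0.55586381 0.44641958] [ 0.5960173  -0.10863898  0.05487389]
```

View pics/near2.png

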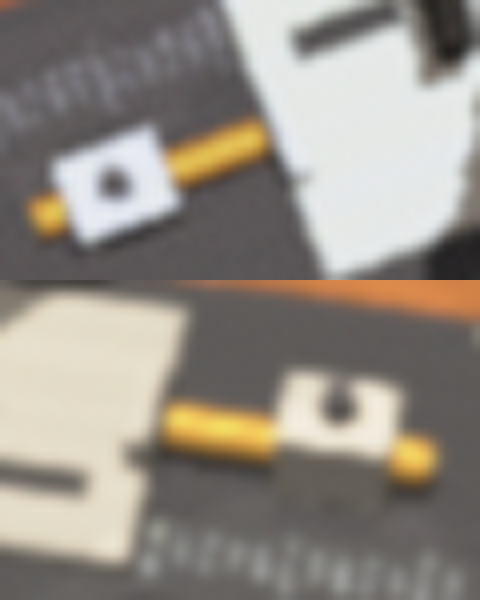

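Both views now show the screw end within about 2 mm of the bracket front: top half at (268,135) against the edge at about (275,140). I'll continue in finer steps.

Emit:
{"op": "send_rows", "data": {
  "plan": [
    [[-0.0007,0.0019,0],[0,0,0]],
    [[-0.0014,0.0038,0],[0,0,0]],
    [[-0.0014,0.0038,0],[0,0,0]]
  ]
}}

```text
time_s: 8.0
ee_pos: [0.5959, -0.1083, 0.0549]
orientation: [[-0.942, -0.336, 0.001], [-0.336, 0.942, -0.001], [-0.001, -0.001, -1.0]]
ft_force: [1.5, -5.0, 0.1]
opening: 0.0089
grasp_force: 32.6
```

Emit:
{"op": "send_rows", "data": {
  "plan": [
    [[-0.0007,0.0019,0],[0,0,0]],
    [[-0.0014,0.0038,0],[0,0,0]],
    [[-0.0014,0.0038,0],[0,0,0]]
  ]
}}

```text
time_s: 8.38
ee_pos: [0.5958, -0.1079, 0.0549]
orientation: [[-0.942, -0.336, 0.001], [-0.336, 0.942, -0.001], [-0.001, -0.001, -1.0]]
ft_force: [1.9, -6.7, 0.5]
opening: 0.0089
grasp_force: 32.6
```

```bash
cat > f.py <<'E'
from h import *
F=[];E=[]
for i in range(6): optics.camera("top");s=observe();F.append(s['ft_force']);E.append(s['ee_pos'])
y=np.array([-.3365,.9417,0])
print("Fy_bed",np.mean(F,0)@y,"pos_y",1e3*(np.mean(E,0)-[.6077,-.1414,0])@y,s['time_s'])
E
python3 f.py
```

```text
Fy_bed -5.528373315671227 pos_y 35.52944364659914 8.675
```

Emit:
{"op": "send_rows", "data": {
  "plan": [
    [[-0.0007,0.0019,0],[0,0,0]],
    [[-0.0014,0.0038,0],[0,0,0]],
    [[-0.0014,0.0038,0],[0,0,0]]
  ]
}}

```text
time_s: 9.05
ee_pos: [0.5956, -0.1076, 0.0549]
orientation: [[-0.942, -0.336, 0.001], [-0.336, 0.942, -0.001], [-0.001, -0.001, -1.0]]
ft_force: [1.1, -6.3, -0.7]
opening: 0.0084
grasp_force: 32.6
```

Emit:
{"op": "send_rows", "data": {
  "plan": [
    [[-0.0007,0.0019,0],[0,0,0]],
    [[-0.0014,0.0038,0],[0,0,0]],
    [[-0.0014,0.0038,0],[0,0,0]]
  ]
}}

```text
time_s: 9.43
ee_pos: [0.5955, -0.1072, 0.0549]
orientation: [[-0.942, -0.336, 0.001], [-0.336, 0.942, -0.001], [-0.001, -0.001, -1.0]]
ft_force: [3.0, -5.2, 0.3]
opening: 0.009
grasp_force: 32.6
```

```bash
python3 f.py
```

```text
Fy_bed -5.749373184771157 pos_y 36.30040551770389 9.725
```

Emit:
{"op": "send_rows", "data": {
  "plan": [
    [[-0.0007,0.0019,0],[0,0,0]],
    [[-0.0014,0.0038,0],[0,0,0]],
    [[-0.0014,0.0038,0],[0,0,0]]
  ]
}}

```text
time_s: 10.1
ee_pos: [0.5954, -0.1068, 0.0549]
orientation: [[-0.942, -0.336, 0.001], [-0.336, 0.942, -0.001], [-0.001, -0.001, -1.0]]
ft_force: [2.2, -7.1, -0.8]
opening: 0.0089
grasp_force: 32.6
```

```bash
python3 f.py
```

```text
Fy_bed -5.535049624509349 pos_y 36.6891208259032 10.4
```

Emit:
{"op": "send_rows", "data": {
  "plan": [
    [[-0.0007,0.0019,0],[0,0,0]],
    [[-0.0014,0.0038,0],[0,0,0]],
    [[-0.0014,0.0038,0],[0,0,0]]
  ]
}}

```text
time_s: 10.78
ee_pos: [0.5953, -0.1065, 0.0549]
orientation: [[-0.942, -0.337, 0.001], [-0.337, 0.942, -0.001], [-0.001, -0.001, -1.0]]
ft_force: [1.8, -6.5, -0.2]
opening: 0.0088
grasp_force: 32.6
```

```bash
python3 f.py
```

```text
Fy_bed -6.133036110979066 pos_y 37.071629663592645 11.075
```

Emit:
{"op": "send_rows", "data": {
  "plan": [
    [[-0.0005,0.0014,0],[0,0,0]],
    [[-0.001,0.0028,0],[0,0,0]],
    [[-0.001,0.0028,0],[0,0,0]]
  ]
}}

```text
time_s: 11.45
ee_pos: [0.5952, -0.1062, 0.0549]
orientation: [[-0.942, -0.336, 0.001], [-0.336, 0.942, -0.001], [-0.001, -0.001, -1.0]]
ft_force: [2.5, -5.6, 0.9]
opening: 0.0088
grasp_force: 32.6
```

```bash
python3 f.py
```

```text
Fy_bed -5.859079515529657 pos_y 37.3252073915587 11.75
```

Emit:
{"op": "send_rows", "data": {
  "plan": [
    [[-0.0005,0.0014,0],[0,0,0]],
    [[-0.001,0.0028,0],[0,0,0]],
    [[-0.001,0.0028,0],[0,0,0]]
  ]
}}

```text
time_s: 12.12
ee_pos: [0.5951, -0.106, 0.0549]
orientation: [[-0.942, -0.337, 0.001], [-0.337, 0.942, -0.001], [-0.001, -0.001, -1.0]]
ft_force: [2.1, -5.6, -0.7]
opening: 0.0091
grasp_force: 32.6
```

```bash
python3 f.py
```

```text
Fy_bed -6.461985592315295 pos_y 37.612295383575294 12.425
```

Emit:
{"op": "send_rows", "data": {
  "plan": [
    [[-0.0005,0.0014,0],[0,0,0]],
    [[-0.001,0.0028,0],[0,0,0]],
    [[-0.001,0.0028,0],[0,0,0]]
  ]
}}

```text
time_s: 12.8
ee_pos: [0.595, -0.1059, 0.0549]
orientation: [[-0.942, -0.337, 0.001], [-0.337, 0.942, -0.001], [-0.001, -0.002, -1.0]]
ft_force: [2.2, -5.9, -0.7]
opening: 0.0088
grasp_force: 32.5
```

```bash
python3 f.py
```

```text
Fy_bed -6.984439484039631 pos_y 37.702413944361304 13.1
```

Emit:
{"op": "send_rows", "data": {
  "plan": [
    [[-0.0005,0.0014,0],[0,0,0]],
    [[-0.001,0.0028,0],[0,0,0]],
    [[-0.001,0.0028,0],[0,0,0]]
  ]
}}

```text
time_s: 13.48
ee_pos: [0.5951, -0.1059, 0.0549]
orientation: [[-0.942, -0.337, 0.002], [-0.337, 0.942, -0.002], [-0.001, -0.002, -1.0]]
ft_force: [2.8, -7.4, -0.5]
opening: 0.0087
grasp_force: 32.5
```

```bash
python3 f.py
```

```text
Fy_bed -7.370029106211505 pos_y 37.723449893403476 13.775
```

The position has stalled at 37.7 mm while the force rises, so this is solid contact. One more small step to confirm.

Emit:
{"op": "send_rows", "data": {
  "plan": [
    [[-0.0007,0.0019,0],[0,0,0]],
    [[-0.0014,0.0038,0],[0,0,0]],
    [[-0.0014,0.0038,0],[0,0,0]]
  ]
}}

```text
time_s: 14.15
ee_pos: [0.595, -0.1058, 0.0548]
orientation: [[-0.942, -0.337, 0.002], [-0.337, 0.942, -0.002], [-0.001, -0.003, -1.0]]
ft_force: [3.3, -8.1, 0.2]
opening: 0.0088
grasp_force: 32.4
```

```bash
python3 f.py
```

```text
Fy_bed -8.688132404151656 pos_y 37.73826504998256 14.45
```

Emit:
{"op": "send_rows", "data": {
  "plan": [
    [[0,0,0],[0,0,0]],
    [[0,0,0],[0,0,0]],
    [[0,0,0],[0,0,0]],
    [[0,0,0],[0,0,0]],
    [[0,0,0],[0,0,0]],
    [[0,0,0],[0,0,0]]
  ],
  "grip": 0
}}

```text
time_s: 15.2
ee_pos: [0.5943, -0.1043, 0.0547]
orientation: [[-0.942, -0.336, -0.0], [-0.336, 0.942, 0.0], [-0.0, 0.0, -1.0]]
ft_force: [-0.6, 0.4, -0.1]
opening: 0.0855
grasp_force: 0.0
```

Emit:
{"op": "send_rows", "data": {
  "plan": [
    [[0,0,0.3],[0,0,0]],
    [[0,0,0.6],[0,0,0]],
    [[0,0,0.9],[0,0,0]],
    [[0,0,0.9],[0,0,0]]
  ]
}}

```text
time_s: 15.7
ee_pos: [0.5968, -0.105, 0.1479]
orientation: [[-0.942, -0.336, 0.007], [-0.336, 0.942, -0.002], [-0.006, -0.004, -1.0]]
ft_force: [1.0, -0.1, -0.7]
opening: 0.0856
grasp_force: 0.0
```

```bash
python3 - <<'E'
from h import *
print(observe()['ee_pos'],observe()['opening'])
b=np.mean([optics.camera("scene") for i in range(3)],0).astype(np.uint8)
a=np.mean([optics.camera("top") for i in range(3)],0).astype(np.uint8)
A=cv2.resize(a[140:205,215:305,::-1],None,fx=5,fy=5,interpolation=2);B=cv2.resize(b[185:235,210:300,::-1],None,fx=5,fy=5,interpolation=2)
cv2.imwrite("pics/near3.png",np.vstack([A,B]))
E
```

```text
[ 0.59681264 -0.105041    0.14788494] 0.0855567929895931
```

View pics/near3.png

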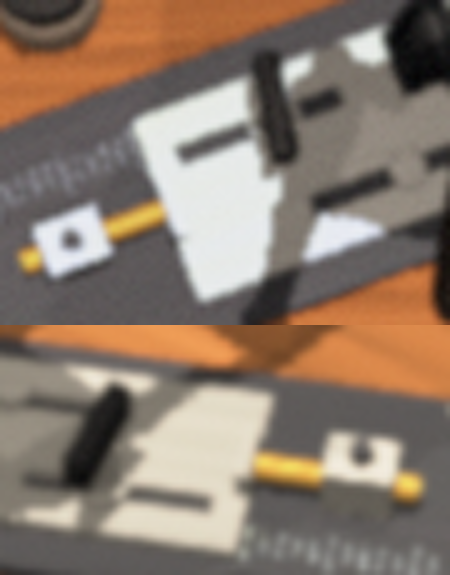

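The nose now meets the screw end: top half (165,215), bottom half (255,462). The wing runs (265,55)–(285,155) and is already slightly clockwise. Next I'll move to the wing.

Emit:
{"op": "send_rows", "data": {
  "plan": [
    [[-0.072,0.5,0],[0,0,-0.039]],
    [[-0.143,1.0,0],[0,0,-0.078]],
    [[-0.143,1.0,0],[0,0,-0.078]]
  ]
}}

```text
time_s: 16.38
ee_pos: [0.5784, -0.0014, 0.1433]
orientation: [[-0.975, -0.223, -0.003], [-0.223, 0.975, 0.001], [0.003, 0.002, -1.0]]
ft_force: [0.3, -0.1, -0.1]
opening: 0.0854
grasp_force: 0.0
```

Emit:
{"op": "send_rows", "data": {
  "plan": [
    [[0,0.07,-0.2],[0,0,0]],
    [[0,0.07,-0.5],[0,0,0]],
    [[0,0.07,-0.79],[0,0,0]],
    [[0,0.07,-0.79],[0,0,0]],
    [[0,0.07,-0.79],[0,0,0]]
  ]
}}

```text
time_s: 17.0
ee_pos: [0.5806, 0.0019, 0.0661]
orientation: [[-0.976, -0.218, 0.001], [-0.218, 0.976, -0.0], [-0.001, -0.0, -1.0]]
ft_force: [0.2, -0.5, 0.0]
opening: 0.0852
grasp_force: 0.0
```

Emit:
{"op": "send_rows", "data": {
  "plan": [
    [[0,0,0],[0,0,0]],
    [[0,0,0],[0,0,0]],
    [[0,0,0],[0,0,0]],
    [[0,0,0],[0,0,0]],
    [[0,0,0],[0,0,0]],
    [[0,0,0],[0,0,0]],
    [[0,0,0],[0,0,0]]
  ],
  "grip": 255,
  "squeeze": 60
}}

```text
time_s: 17.88
ee_pos: [0.5799, 0.0026, 0.0656]
orientation: [[-0.976, -0.219, -0.0], [-0.219, 0.976, 0.0], [0.0, 0.0, -1.0]]
ft_force: [-0.8, -0.7, -0.6]
opening: -0.0003
grasp_force: 0.0
```

```bash
python3 - <<'E'
from h import *
s=observe();print(s['ee_pos'],np.round(s['orientation'],3).tolist(),s['ft_force'],s['wrist_torque'],s['opening'],s['q'])
E
```

```text
[0.57994125 0.0026195  0.06560403] [[-0.976, -0.219, -0.0], [-0.219, 0.976, 0.0], [0.0, 0.0, -1.0]] [-0.78166395 -0.6867982  -0.59351321] [ 0.02639847 -0.02861741  0.01324788] -0.00030386163345996487 [-4.04285113e+00  2.46458640e+01  1.05723435e+02  7.10126229e-05
  4.96356936e+01 -1.06675134e+02]
```

```bash
python3 - <<'E'
from h import *
b=optics.camera("scene");a=optics.camera("top")
A=cv2.resize(a[115:215,210:340,::-1],None,fx=4,fy=4,interpolation=2);B=cv2.resize(b[140:240,180:310,::-1],None,fx=4,fy=4,interpolation=2)
cv2.imwrite("pics/near4.png",cv2.resize(np.hstack([A,B]),(800,308)))
for z in(.06,.066,.044): print(z,proj("top",np.array([.58,.003,z])),proj("scene",np.array([.58,.003,z])))
E
```

```text
0.06 [269.64267227 160.21267522] [228.65913204 203.98333883]
0.066 [269.73334648 159.73957586] [228.53389527 201.97574514]
0.044 [269.40639057 161.4454924 ] [228.98693129 209.23808721]
```

View pics/near4.png

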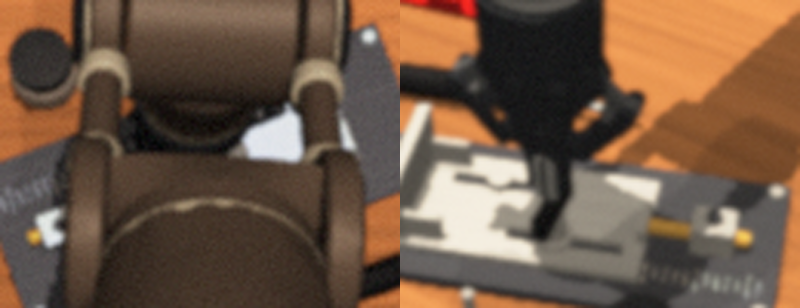

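The left half shows only the arm covering the knob. On the right the closed fingers stand over the wing at about (550,190), with the bar's near end at (545,225). The opening reads 0 with no grip force, so I need a closer look.

```bash
python3 - <<'E'
from h import *
print(r.finger_overhang, [k for k in dir(r) if k[0]!='_'][:30])
b=np.mean([optics.camera("scene") for i in range(6)],0).astype(np.uint8)
s=observe();print(s['opening'],s['grasp_force'],s['ft_force'],s['time_s'])
b=cv2.convertScaleAbs(255*(b/255.)**.5)
cv2.imwrite("pics/near5.png",cv2.resize(b[165:225,200:270,::-1],None,fx=10,fy=10,interpolation=2))
for z in(.06,.0436,.018): print(z,(proj("scene",np.array([.58,.003,z]))-[200,165])*10)
E
```

```text
0.022 ['PlanningError', 'finger_overhang']
-7.364329386572807e-05 0.0 [-0.31267857  0.15422177  0.52262978] 18.275
0.06 [286.59132038 389.83338833]
0.0436 [289.95013531 443.67648606]
0.018 [295.01232096 524.82527288]
```

View pics/near5.png

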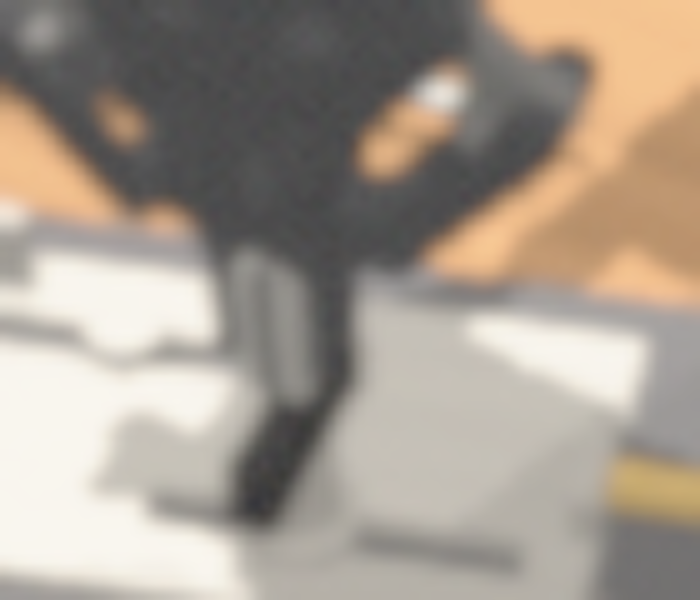

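Emit:
{"op": "send_rows", "data": {
  "plan": [
    [[0,0,0],[0,0,-0.08]],
    [[0,0,0],[0,0,-0.11]],
    [[0,0,0],[0,0,-0.11]]
  ]
}}

```text
time_s: 18.65
ee_pos: [0.58, 0.0026, 0.0657]
orientation: [[-0.999, -0.048, -0.0], [-0.048, 0.999, -0.0], [0.0, -0.0, -1.0]]
ft_force: [0.8, 0.6, -0.0]
opening: 0.0002
grasp_force: 0.0
```

```bash
python3 - <<'E'
from h import *
s=observe();print(s['opening'],s['grasp_force'],s['ft_force'],s['wrist_torque'],s['time_s'])
u=lambda p:(p-np.array([200,165]))*10
b=np.array([-.3365,.9417,0]);x=np.array([.9417,.3365,0]);C=np.array([.58,.003,0])
for a in(0,.1,.2,.4):
    d=np.cos(a)*x-np.sin(a)*b
    print(a,[np.round(u(proj("scene",C+k*d+np.array([0,0,z])))).tolist() for k in(-.025,.025) for z in(.06,.04)])
f=np.load("scene0.npy")
def cen(im,box):
    x0,y0,w,h=box;g=im[y0:y0+h,x0:x0+w].max(2)<60;ys,xs=np.nonzero(g);return len(xs),xs.mean()+x0,ys.mean()+y0,xs.min()+x0,xs.max()+x0,ys.min()+y0,ys.max()+y0
print(cen(f,(215,190,35,35)))
E
```

```text
0.00018888685894750238 0.0 [ 0.81876088  0.59526872 -0.04337159] [-0.04593389 -0.02785     0.03588954] 18.65
0 [[314.0, 303.0], [318.0, 369.0], [258.0, 480.0], [263.0, 545.0]]
0.1 [[326.0, 305.0], [329.0, 371.0], [246.0, 478.0], [251.0, 543.0]]
0.2 [[337.0, 308.0], [340.0, 374.0], [234.0, 475.0], [239.0, 540.0]]
0.4 [[358.0, 316.0], [361.0, 382.0], [213.0, 466.0], [218.0, 531.0]]
(108, np.float64(228.76851851851853), np.float64(208.12037037037038), np.int64(223), np.int64(234), np.int64(198), np.int64(217))
```

Emit:
{"op": "send_rows", "data": {
  "plan": [
    [[0,0,0],[0,0,0.11]],
    [[0,0,0],[0,0,0.11]],
    [[0,0,0],[0,0,0.11]],
    [[0,0,0],[0,0,0.11]],
    [[0,0,0],[0,0,0.11]],
    [[0,0,0.3],[0,0,0.11]],
    [[0,0,0.8],[0,0,0.11]],
    [[0,0,0.8],[0,0,0.11]]
  ],
  "grip": 0
}}

```text
time_s: 19.65
ee_pos: [0.5841, 0.0023, 0.1507]
orientation: [[-0.976, -0.218, 0.01], [-0.218, 0.976, -0.001], [-0.01, -0.003, -1.0]]
ft_force: [0.4, -0.6, 1.3]
opening: 0.0854
grasp_force: 0.0
```

```bash
python3 - <<'E'
from h import *
s=observe();print(s['ee_pos'],s['opening'],s['time_s'])
f=np.load("scene0.npy");g=np.mean([optics.camera("scene") for i in range(3)],0).astype(np.uint8)
for im in(f,g):
    print("\n".join("".join("#" if v<45 else "+" if v<75 else "-" if v<130 else "." for v in row) for row in im[188:226,205:252].max(2)));print()
E
```

```text
[0.58412413 0.00232123 0.15071159] 0.08538371382690733 19.65
----------.....................................
-----------------..............................
.....--------------------......................
............-------------------................
...................--------------------........
..........................--------------------.
.................................--------------
........................................-------
...........................................----
..........................----.............----
---.......................-##+-............----
.........................-+##+-............----
..........-.............-+####-............----
........................-+####-...........-----
.......................-+#####-...........-----
.......................-+####+-...........-----
......................-+#####-...........------
.....................-+#####+-..........-------
.....................-+#####-...........-------
....................-+#####+-..........--------
....................-+#####-...........--------
...................-+######-...
[... 1909 characters left out ...]
######+---..................
.................-+######+---..................
.................-+######+----.................
..........-----.--+#####+-----.................
..........-------+######+----..................
...........------+#####+-----..................
................---++++------.--------.........
...................---------.------------------
.....................--------------------------
......................-------------------------
......................-------.-----------------
.......................----.....---------------
.......................--......-------..-------
------................---....------------------
-------------........----..--------------------
```

Emit:
{"op": "send_rows", "data": {
  "plan": [
    [[0,0,-0.4],[0,0,0]],
    [[0,0,-0.8],[0,0,0]],
    [[0,0,-0.9],[0,0,0]],
    [[0,0,-0.9],[0,0,0]]
  ]
}}

```text
time_s: 20.3
ee_pos: [0.5787, 0.0027, 0.0542]
orientation: [[-0.976, -0.219, -0.003], [-0.219, 0.976, 0.0], [0.003, 0.001, -1.0]]
ft_force: [0.4, -0.1, 0.1]
opening: 0.0855
grasp_force: 0.0
```

Emit:
{"op": "send_rows", "data": {
  "plan": [
    [[0,0,0],[0,0,0]],
    [[0,0,0],[0,0,0]],
    [[0,0,0],[0,0,0]],
    [[0,0,0],[0,0,0]],
    [[0,0,0],[0,0,0]]
  ],
  "grip": 255
}}

```text
time_s: 20.92
ee_pos: [0.5802, 0.0034, 0.0566]
orientation: [[-0.976, -0.218, 0.0], [-0.218, 0.976, 0.001], [-0.001, 0.001, -1.0]]
ft_force: [-1.6, 3.3, 5.0]
opening: 0.0091
grasp_force: 58.5
```

Emit:
{"op": "send_rows", "data": {
  "plan": [
    [[0,0,0],[0,0,0]],
    [[0,0,0],[0,0,0]]
  ]
}}

```text
time_s: 21.18
ee_pos: [0.5802, 0.0035, 0.0566]
orientation: [[-0.976, -0.218, 0.0], [-0.218, 0.976, 0.001], [-0.001, 0.001, -1.0]]
ft_force: [-1.7, 3.8, 4.9]
opening: 0.0093
grasp_force: 58.5
```

Gripped, but the opening is 9 mm on a 12 mm bar and there is an upward force, which suggests I only hold its top edge. I'll re-grip 5 mm lower.

Emit:
{"op": "send_rows", "data": {
  "plan": [
    [[0,0,0],[0,0,0]],
    [[0,0,0],[0,0,0]],
    [[0,0,0],[0,0,0]],
    [[0,0,-0.05],[0,0,0]],
    [[0,0,-0.05],[0,0,0]]
  ],
  "grip": 100
}}

```text
time_s: 21.8
ee_pos: [0.5793, 0.0025, 0.0499]
orientation: [[-0.976, -0.219, -0.001], [-0.219, 0.976, 0.0], [0.001, 0.0, -1.0]]
ft_force: [0.2, -0.4, -0.3]
opening: 0.0519
grasp_force: 0.0
```

Emit:
{"op": "send_rows", "data": {
  "plan": [
    [[0,0,0],[0,0,0]],
    [[0,0,0],[0,0,0]],
    [[0,0,0],[0,0,0]],
    [[0,0,0],[0,0,0]],
    [[0,0,0],[0,0,0]]
  ],
  "grip": 255
}}

```text
time_s: 22.42
ee_pos: [0.5799, 0.0033, 0.051]
orientation: [[-0.976, -0.218, -0.0], [-0.218, 0.976, 0.001], [0.0, 0.001, -1.0]]
ft_force: [-1.5, 5.7, 4.4]
opening: 0.0094
grasp_force: 62.0
```

```bash
python3 - <<'E'
from h import *
s=observe();print(s['opening'],s['grasp_force'],s['ft_force'],s['wrist_torque'])
E
```

```text
0.00944782480913617 62.005770206451416 [-1.52346025  5.71314235  4.35325034] [ 0.83856432  0.32163785 -0.04192519]
```

Emit:
{"op": "send_rows", "data": {
  "plan": [
    [[0,0.01,0],[0,0,-0.07]],
    [[0,0.01,0],[0,0,-0.14]],
    [[0,0.01,0],[0,0,-0.21]],
    [[0,0.01,0],[0,0,-0.28]],
    [[0,0.01,0],[0,0,-0.35]],
    [[0,0.01,0],[0,0,-0.35]]
  ],
  "squeeze": 90
}}

```text
time_s: 23.18
ee_pos: [0.5799, 0.0039, 0.0511]
orientation: [[-0.947, 0.323, -0.0], [0.323, 0.947, 0.0], [0.0, 0.0, -1.0]]
ft_force: [-2.1, 3.9, 5.7]
opening: 0.0086
grasp_force: 90.8
```

```bash
python3 - <<'E'
from h import *
s=observe();print(s['opening'],s['grasp_force'],s['ft_force'],s['wrist_torque'],np.degrees(np.arctan2(*np.array(s['orientation'])[[1,0],1])))
E
```

```text
0.008570864582379142 90.82506895065308 [-2.13125914  3.92535852  5.68493307] [ 0.6588092   0.39775928 -0.09196096] 71.17853041168257
```

Emit:
{"op": "send_rows", "data": {
  "plan": [
    [[0,0,0],[0,0,-0.06]],
    [[0,0,0],[0,0,-0.12]],
    [[0,0,0],[0,0,-0.18]],
    [[0,0,0],[0,0,-0.24]],
    [[0,0,0],[0,0,-0.3]],
    [[0,0,0],[0,0,-0.3]]
  ],
  "squeeze": 110
}}

```text
time_s: 23.92
ee_pos: [0.5802, 0.0043, 0.0512]
orientation: [[-0.697, 0.717, 0.0], [0.717, 0.697, 0.001], [0.001, 0.001, -1.0]]
ft_force: [-2.2, 4.9, 4.6]
opening: 0.0082
grasp_force: 111.1
```

```bash
cat > g.py <<'E'
from h import *
s=observe();print(s['time_s'],s['opening'],s['grasp_force'],s['ft_force'],s['wrist_torque'],"wing~",np.radians(109.66)-np.arctan2(*np.array(s['orientation'])[[1,0],1]))
E
python3 g.py
```

```text
23.925 0.008201058725749553 111.13876104354858 [-2.15879931  4.88150644  4.60405833] [ 0.90990018  0.33914645 -0.02174401] wing~ 1.1425357276333707
```

Emit:
{"op": "send_rows", "data": {
  "plan": [
    [[0,0,0],[0,0,-0.05]],
    [[0,0,0],[0,0,-0.1]],
    [[0,0,0],[0,0,-0.15]],
    [[0,0,0],[0,0,-0.2]],
    [[0,0,0],[0,0,-0.25]],
    [[0,0,0],[0,0,-0.25]]
  ]
}}

```text
time_s: 24.68
ee_pos: [0.5805, 0.0046, 0.0512]
orientation: [[-0.37, 0.929, 0.001], [0.929, 0.37, 0.001], [0.001, 0.002, -1.0]]
ft_force: [-1.3, 5.5, 4.5]
opening: 0.0082
grasp_force: 111.1
```

```bash
python3 g.py
```

```text
24.675 0.008210377818021251 111.05635285377502 [-1.34568559  5.50464117  4.50354731] [0.94936787 0.24180045 0.03290098] wing~ 1.535001630795076
```

Emit:
{"op": "send_rows", "data": {
  "plan": [
    [[0,0,0],[0,0,0]],
    [[0,0,0],[0,0,0]],
    [[0,0,0],[0,0,0]],
    [[0,0,0],[0,0,0]],
    [[0,0,0.3],[0,0,0]],
    [[0,0,0.8],[0,0,0]],
    [[0,0,0.8],[0,0,0]]
  ],
  "grip": 0
}}

```text
time_s: 25.55
ee_pos: [0.5842, 0.0031, 0.1356]
orientation: [[-0.369, 0.929, 0.01], [0.93, 0.369, -0.001], [-0.005, 0.009, -1.0]]
ft_force: [0.6, 0.4, 0.6]
opening: 0.0856
grasp_force: 0.0
```

```bash
python3 - <<'E'
from h import *
s=observe();print(s['ee_pos'],s['opening'],s['time_s'],s['ft_force'])
g=np.mean([optics.camera("scene") for i in range(4)],0).astype(np.uint8);np.save("g.npy",g)
print("\n".join("".join("#" if v<45 else "+" if v<75 else "-" if v<130 else "." for v in row) for row in g[188:226,200:258].max(2)))
E
```

```text
[0.58419668 0.00312304 0.1356007 ] 0.08563419944241604 25.55 [0.64856548 0.38998283 0.59925718]
-----------------+######++-...............................
-----------------+######++--..............................
---.........------+++++++----.............................
---...............----------------........................
---......................----------------.................
.................................-------------------------
.......................................-------+++++-------
........................................--------++++------
...........................................---------------
---.......................................................
.------...................................................
.................-........................................
...............----------.................................
..................-++++-----------........................
..................-+####+++++++++---......................
..................-+#############+-------.................
..................-#################++++--................
.
[... 537 characters left out ...]
.................------------..................----
................-------------------..................-----
.................------------------.................------
.....................---..-----------------........-------
...........................-------------------------------
...........................-------------------------------
............................------------------+-----------
............................------------------------------
.............................-----------------------------
----..........................----------------------------
-----------....................---------------------------
------------------.............---------------------------
```

The wing has turned to lie roughly along the slots. I'll measure its angle and check the bracket's contact.

```bash
python3 - <<'E'
from h import *
g=np.load("g.npy")
m=np.zeros(g.shape[:2],bool);m[198:214,215:245]=(g.max(2)<60)[198:214,215:245]
p=np.argwhere(m)[:,::-1].astype(np.float32)
print("centre",p.mean(0),"dir",cv2.PCACompute(p,None)[1][0], "ext",p.min(0),p.max(0))
b=np.array([-.3365,.9417,0]);x=np.array([.9417,.3365,0]);C=np.array([.58,.003,.0])
for a in(0,.2,1.2,1.4,1.5,1.6,1.7):  # filled box silhouette -> PCA
    d=np.cos(a)*x-np.sin(a)*b;e=np.cos(a)*b+np.sin(a)*x
    h=np.array([proj("scene",C+i*.025*d+j*.006*e+[0,0,z]) for i in(-1,1) for j in(-1,1) for z in(.04,.06)],np.float32)
    im=np.zeros((384*4,512*4),np.uint8);cv2.fillConvexPoly(im,cv2.convexHull((h*4).astype(np.int32)),1)
    q=np.argwhere(im)[:,::-1].astype(np.float32)/4;print(a,q.mean(0),cv2.PCACompute(q,None)[1][0],q.min(0),q.max(0))
B=cv2.resize(g[180:245,180:300,::-1],None,fx=6.6,fy=6.6,interpolation=2);cv2.imwrite("pics/end.png",B)
E
```

```text
centre [229.44382 206.53932] dir [0.98781866 0.15560973] ext [219. 202.] [240. 211.]
0 [228.66522 207.32277] [-0.25710064  0.96638465] [222.75 194.75] [234.5  219.75]
0.2 [228.59587 207.35406] [-0.47518983  0.87988335] [220.5 195. ] [236.5  219.75]
1.2 [228.66768 207.18178] [ 0.99056804 -0.13702099] [216.   200.25] [241.25 214.25]
1.4 [228.6656 207.1083] [0.9997303 0.0232245] [216.  201.5] [241.   212.75]
1.5 [228.7413  207.18013] [0.9947431  0.10240152] [216.   200.75] [241.25 213.75]
1.6 [228.73912 207.10088] [0.9829876  0.18367249] [216.   199.75] [241.25 214.5 ]
1.7 [228.71469 207.15265] [0.96366584 0.2671109 ] [216. 199.] [241.25 215.25]
```

View pics/end.png

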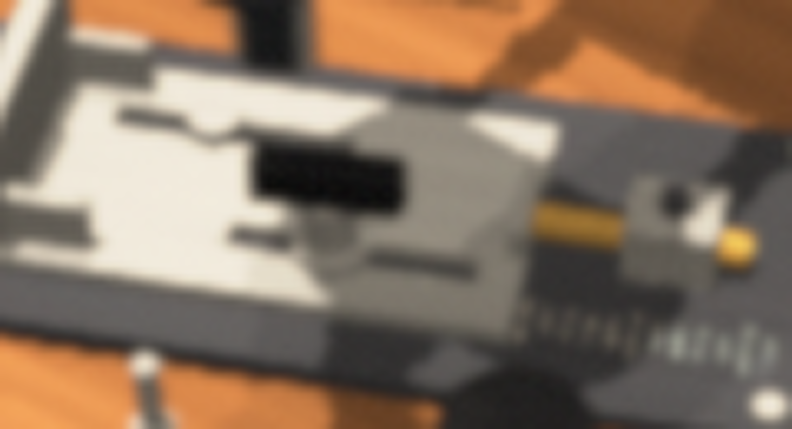

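The last picture shows the wing lying along the slots, (255,175)–(400,190), at about 1.55 rad by both the image and the gripper. The washer is down on the plate and the nose meets the screw end at (535,215). The gripper is clear, so I'm handing in.

```bash
python3 -c "
from cell import job_done
print(job_done())"
```

```text
the job is handed in; nothing more can be done
None
```

I slid the bracket against the setting screw, felt as a solid stop with roughly 2.5 N on the screw. I then turned the wing knob clockwise to about 1.55 rad (1.4 clamps it), though I felt no rise in torque as it tightened. I let go and handed in at about 26 s; no verdict came back.

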